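# Scoop shelf brackets from the packing tray into the stock bin

### The job

Take the lid off the grey stock bin and lift every steel angle bracket out of its cavity in the moulded packing tray onto the flat scoop. Carry the scoop with all of them on it, level, over to the bin, tip them in, then put the scoop back lying flat on its rubber mat and fit the lid properly back on the bin. Do not disturb the tape roll, the stapler or the marker.

Things in the scene. Friction and masses are not known exactly. Their poses are not given: they have to be found in the camera images.
- bracket1: steel angle bracket, L-shaped, 45 g: base leg 36 (x) x 30 (y) x 5 mm; upright leg 5 mm thick (x), 30 mm wide (y), along the base leg's -x edge (its centre at x = -15.5 mm), rising to 45 mm above the underside. Origin: centre of the base leg's underside; z points up the upright leg. Starts in a cavity of the tray, upright leg up
- bracket2: steel angle bracket, L-shaped, 45 g: base leg 36 (x) x 30 (y) x 5 mm; upright leg 5 mm thick (x), 30 mm wide (y), along the base leg's -x edge (its centre at x = -15.5 mm), rising to 45 mm above the underside. Origin: centre of the base leg's underside; z points up the upright leg. Starts in a cavity of the tray, upright leg up
- bracket3: steel angle bracket, L-shaped, 45 g: base leg 36 (x) x 30 (y) x 5 mm; upright leg 5 mm thick (x), 30 mm wide (y), along the base leg's -x edge (its centre at x = -15.5 mm), rising to 45 mm above the underside. Origin: centre of the base leg's underside; z points up the upright leg. Starts in a cavity of the tray, upright leg up
- bracket4: steel angle bracket, L-shaped, 45 g: base leg 36 (x) x 30 (y) x 5 mm; upright leg 5 mm thick (x), 30 mm wide (y), along the base leg's -x edge (its centre at x = -15.5 mm), rising to 45 mm above the underside. Origin: centre of the base leg's underside; z points up the upright leg. Starts in a cavity of the tray, upright leg up
- tray: moulded cardboard packing tray, fixed, 166 (x) x 150 (y) x 22 mm high. Origin: centre of its underside. Four rectangular cavities 14 mm deep (floor 8 mm above the bench), 40 (x) x 34 (y) mm, centred at x = +-40, y = +-36 mm; some may be empty. A bracket's upright leg stands 31 mm above the tray's top
- scoop: flat aluminium scoop, 300 g. Pan 150 (x) x 104 (y) mm, floor 3 mm thick, walls 18 mm high and 3 mm thick at the sides and rear (-x), open at the front (+x). Behind it an upright black grip block, 18 mm thick (x), 60 wide (y), 70 tall, centred at x = -87, y = 0 mm. Origin: centre of the pan's underside; z up. Brackets slide off when it is tipped front down by 40 degrees or more
- mat: black rubber mat, the scoop's place, 220 (x) x 130 (y) x 2 mm, fixed to the bench. Origin: centre of its underside; the scoop starts on it, its grip block towards the robot
- bin: open grey plastic bin, fixed to the bench, outside 190 (x) x 160 (y) x 75 mm high, walls and floor 5 mm (opening 180 x 150 mm). Origin: centre of its underside; z up. To its left (+y) the bench is clear from 0.38 to 0.6 m ahead of the robot and out to y = 0.5 m, room for the lid
- lid: loose lid of the bin, 250 g: plate 196 (x) x 166 (y) x 6 mm at z = 8 to 14 mm; below it a plug 172 x 142 x 8 mm that drops into the opening with 4 mm play all round; on top a black grip bar 80 long (x), 18 thick (y), z = 14 to 48 mm. Origin: centre of the plug's underside. Seated: 67 mm above the bin's underside, axes along the bin's (half turn allowed). May lie anywhere meanwhile
- tape: roll of clear packing tape lying flat, 92 mm across, 48 mm high; not to be disturbed. Origin: centre of its underside
- stapler: black stapler, 140 x 34 x 50 mm, long along its x; not to be disturbed. Origin: centre of its underside
- marker: white marker pen, 130 mm long (x), 16 mm thick, lying; not to be disturbed. Origin: centre of its underside

How it is judged:
By the outcome, as a careful person would: the job done as asked, in the order asked, and still so for the second after the job is handed in, with the robot touching nothing.
Of bracket1, bracket2, bracket3, bracket4 only 2 to 4 are there at a start; the rules pass over those that are not, and their reading is None.
At some moment in a run one of bracket1, bracket2, bracket3, bracket4, scoop, lid may be knocked a few centimetres aside while the robot is not near it.
It also fails if it takes over 210 s, if anything falls off the work surface, if the arm or the gripper's body presses on something with over 40 N, if the wrist force passes 120 N, or if a joint passes its speed limit or range.

### The arm

A 6-joint arm with a two-finger parallel gripper is mounted at the origin on the work surface. World frame = base frame: x ahead of the robot, y to its left, z up, the work surface at z = 0. Lengths are in m, angles in rad, forces in N, time in s.
With the tool pointing down it reaches from about 0.425 to 0.95 m from the base axis. Payload 3.5 kg.
Tool frame: the origin (TCP) lies at the very end of the fingers, on their centre line; the grasp point (between the pads) lies 19 mm behind it; z points along the fingers, y is the line along which they close (so a half turn about z gives the same grasp; the last joint's range is limited). The gripper opens to 85 mm and grips with 20 to 120 N. Pads are 22 mm wide; open, the fingers measure 114 mm over their backs; the gripper's body (76 mm by 85 mm) begins 54 mm behind the grasp point. The pads swing forward as they close: fully open they stand 13 mm farther back than shut.
Start: joints at [-1.378, 0.286, 1.577, -0, 1.279, -0.15], TCP at [0.227, -0.636, 0.231] pointing down, gripper open.
Joint ranges: [-2.77, 2.77], [-0.9, 2.22], [0.21, 2.48], [-1.53, 4.67], [0.24, 2.81], [-2.84, 2.84]. Speed limits (rad/s): [2.79, 2.79, 3.14, 3.14, 3.14, 3.14].

### API

Orientations are given as a unit quaternion [x, y, z, w].
In Python, from plant import ctrl gives the robot as it stands.
- The arm moves only by the tool drive_effector, called after ">>>" in YAML: its name, and indented under it one key for each argument. Schema: {"type":"object","properties":{"segments":{"type":"object","properties":{"dx":{"type":"array","items":{"type":"number"},"minItems":1,"maxItems":10},"dy":{"type":"array","items":{"type":"number"},"minItems":1,"maxItems":10},"dz":{"type":"array","items":{"type":"number"},"minItems":1,"maxItems":10},"rx":{"type":"array","items":{"type":"number"},"minItems":1,"maxItems":10},"ry":{"type":"array","items":{"type":"number"},"minItems":1,"maxItems":10},"rz":{"type":"array","items":{"type":"number"},"minItems":1,"maxItems":10},"jaw":{"type":"array","items":{"type":"number"},"minItems":1,"maxItems":10}},"additionalProperties":false,"required":["dx","dy","dz","rx","ry","rz","jaw"]},"grip_n":{"type":"number"},"only":{"type":"string"},"quiet":{"type":"boolean"},"lines":{"type":"string"}},"required":["segments"],"additionalProperties":false}. segments is an object with one list for each field, all of the same length, 1 to 10, a row being the entries at one place: dx, dy, dz (the shift in fractions of the full range, 1 being 0.75 m), rx, ry, rz (a rotation vector in a scale on which 1.0 is pi rad), jaw (the opening from 0.0 (shut) to 1.0 (fully open)); each row is the pose to reach, as a shift and turn from the pose commanded when the call began, along the tool's axes at that moment; what a row does not reach only later rows make up. A row lasts 1/8 s, in which the tool goes at most 0.0625 m and 0.188 rad, less where a joint would pass 70% of its speed; a pose out of reach is approached as far as the arm can. The fingers move at their own pace and stop on an object; grip_n is the grip in N (left out, the last holds). Time passes only in rows, so rows that do not move let the fingers close. The tool returns the time, the measured TCP pose, the force, the opening and the grip force at its end. only (a regular expression) keeps the lines of the reply that match it, lines (a string "A,B") keeps lines A to B, and quiet returns only ok. Input that does not fit is refused with a message, and nothing moves.
- ctrl.get_state(): the state, without advancing time (a new reading comes with each control period).
- ctrl.read_camera(name): name is "scene" or "top" or "wrist"; returns a dict with "pixels" (420x560x3 uint8, red, green, blue), "camera_matrix" (3x3 intrinsics, pixels), "xyz" and "orientation" of the camera in the world. Camera axes: x right, y down, z forward; pixel columns grow to the right and rows downward; lengths in m; the calibration is good to about 2 mm. A picture is of the moment at which its call begins. There is no depth.
- ctrl.sign_off(): hands the job in; it is judged then, once.
The state is a dict: "time": time; "qpos": joint angles; "dq": joint speeds; "joint_efforts": joint torques, N m; "eef_pos": TCP position; "tcp_rot": TCP orientation; "contact_force": force on the tool from outside, world axes, zero at the start; "wrist_torque": the same for the moment, N m; "opening": opening from 0.0 (shut) to 1.0 (fully open); "finger_force": force on a finger pad.
Only numpy, scipy, OpenCV 4.12 (cv2) and the standard library are available. Lean on these libraries where they do the work, as an engineer would, in place of code of your own. Each camera call takes 0.05 s, during which the arm holds its last target. There are 200 camera calls.

## Working session

There is one attempt and no reset: what is moved stays moved. The work goes in short steps, Python scripts to look and compute and a tool call to move; the robot and the scene stay as the last step left them, time stands still between calls to the robot, and variables do not carry over. Pictures are saved under pics/ and viewed, at most 14 in all, crops included, and the job is handed in when it is done.

```bash
ls; mkdir -p pics; cat > h.py <<'E'
import cv2,numpy as np
from plant import ctrl
from scipy.spatial.transform import Rotation as R
def snap(n,f=None):
    c=ctrl.read_camera(n)
    if f: cv2.imwrite('pics/'+f,cv2.cvtColor(c['pixels'],cv2.COLOR_RGB2BGR))
    return c
def ray(c,u,v,z):
    d=R.from_quat(c['orientation']).as_matrix()@np.linalg.inv(c['camera_matrix'])@[u,v,1]
    p=np.array(c['xyz']); return p+d*(z-p[2])/d[2]
def proj(c,P):
    q=R.from_quat(c['orientation']).as_matrix().T@(np.array(P)-c['xyz']); q=np.array(c['camera_matrix'])@q
    return q[:2]/q[2]
E
python3 - <<'E'
from h import *
for n in('top','scene'):
    c=snap(n,n+'0.png'); print(n,c['camera_matrix'],c['xyz'],R.from_quat(c['orientation']).as_matrix())
print(ctrl.get_state())
E
```

```text
pics
plant.py
top [[390.99257333   0.         278.3130714 ]
 [  0.         390.99257333 207.75594507]
 [  0.           0.           1.        ]] [ 0.50477972 -0.0597488   0.88359042] [[-0.0236045  -0.99815047  0.05602208]
 [-0.99963387  0.02430676  0.01188729]
 [-0.01322702 -0.05572098 -0.99835876]]
scene [[497.70217512   0.         275.25267753]
 [  0.         497.70217512 212.18061368]
 [  0.           0.           1.        ]] [1.3790634  0.02154616 0.65674547] [[-0.12687469  0.59256794 -0.79546593]
 [ 0.99184665  0.08545777 -0.09453668]
 [ 0.01195934 -0.80097454 -0.59857896]]
{'time': 0.1, 'qpos': array([-1.37801932e+00,  2.87126724e-01,  1.57802366e+00, -1.18883366e-05,
        1.27863040e+00, -1.50015788e-01]), 'dq': array([-0.00113375, -0.00168193, -0.00519418,  0.00092492, -0.00067173,
        0.00118032]), 'joint_efforts': array([ 6.47109719e-04, -4.07297122e+01, -2.93699509e+01, -1.53579590e-04,
        3.44018648e-03,  1.26824546e-05]), 'eef_pos': array([ 0.2267793 , -0.6351288 ,  0.23005617]), 'tcp_rot': array([ 9.85346677e-01,  1.70560044e-01, -2.90791540e-05, -1.09369642e-03]), 'contact_force': array([-0.05254936,  0.22093803, -0.44788963]), 'wrist_torque': array([-0.00998141,  0.00045319, -0.04892808]), 'finger_force': 0.0, 'opening': 1.000711587095242}
```

View pics/top0.png

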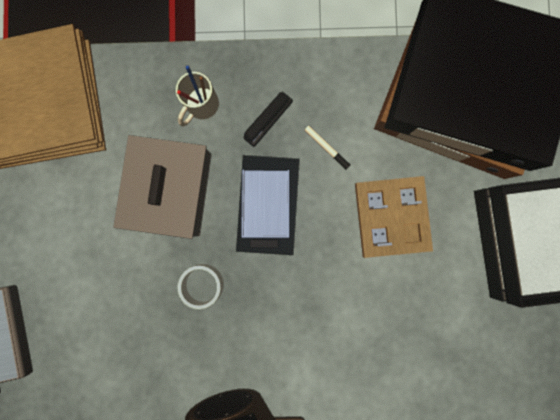

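View pics/scene0.png

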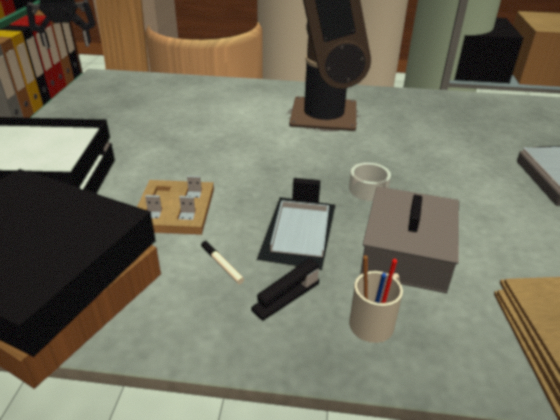

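The top view shows the lidded bin at (162,187) with its grip bar at (157,185). The scoop is at (267,203) with its grip block at (265,243). The tray is at (394,217) with three brackets at (375,199), (408,195) and (380,236). The tape is at (199,287), the stapler at (268,118), the marker at (328,147) and a cup at (193,90).

```bash
python3 - <<'E'
from h import *
im=cv2.imread('pics/top0.png')
a=cv2.resize(im[170:262,350:440],None,fx=6,fy=6,interpolation=cv2.INTER_CUBIC)
cv2.imwrite('pics/tray0.png',a)
a=cv2.resize(im[125:265,105:305],None,fx=4,fy=4,interpolation=cv2.INTER_CUBIC)
cv2.imwrite('pics/bs0.png',a)
E
```

```text
(no output)
```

View pics/tray0.png

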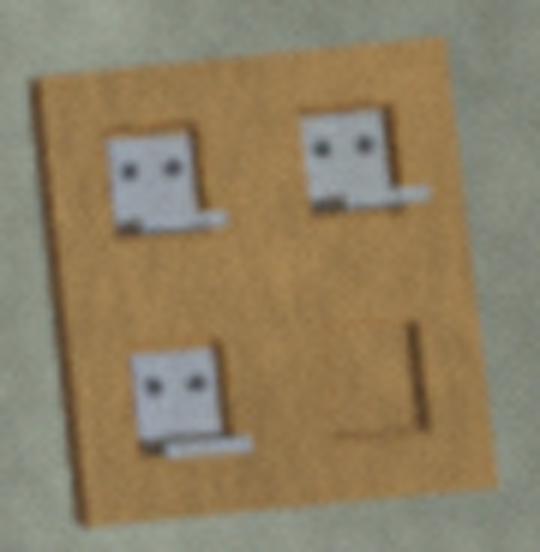

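View pics/bs0.png

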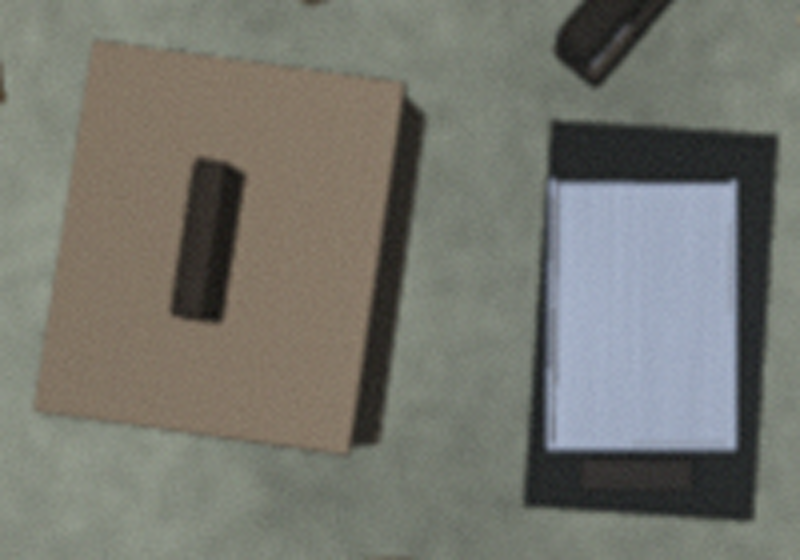

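The tray crop shows three upright legs with top centres near (187,219), (387,197) and (208,446). The right-rear cavity is empty. In the second crop the lid plate corners are (93,40), (405,82), (350,453) and (36,410). The pan spans (547..738, 180..450), and the grip block's top is centred near (637,474).

```bash
python3 - <<'E'
from h import *
c=snap('top')
np.set_printoptions(precision=4,suppress=True)
T=lambda x,y,z:ray(c,350+(x+.5)/6-.5,170+(y+.5)/6-.5,z)[:2]
B=lambda x,y,z:ray(c,105+(x+.5)/4-.5,125+(y+.5)/4-.5,z)[:2]
def ang(v): return np.degrees(np.arctan2(v[1],v[0]))
for n,(l,r) in dict(A=((145,222),(229,214)),B=((345,200),(431,192)),C=((165,450),(253,442))).items():
    l,r=T(*l,.053),T(*r,.053); print(n,(l+r)/2,np.linalg.norm(r-l),ang(r-l)+90)
q=[T(*p,.022) for p in((35,77),(445,38),(497,487),(80,525))]; print('tray',np.mean(q,0),ang(q[0]-q[3]),ang(q[1]-q[2]),ang(q[1]-q[0])+90,np.linalg.norm(q[0]-q[3]))
q=[B(*p,.081) for p in((93,40),(405,82),(350,453),(36,410))];print('lid',np.mean(q,0),ang(q[0]-q[3]),ang(q[1]-q[2]),np.linalg.norm(q[0]-q[3]),np.linalg.norm(q[0]-q[1]))
q=[B(*p,.115) for p in((197,158),(222,164),(196,320),(171,315))];print('bar',np.mean(q,0),ang(q[0]-q[3]),np.linalg.norm(q[0]-q[3]))
q=[B(*p,.005) for p in((550,181),(738,181),(738,450),(547,450))];print('pan',q,np.mean(q,0))
q=[B(*p,.072) for p in((582,460),(691,460),(691,487),(582,487))];print('grip',q,np.mean(q,0))
q=[B(*p,.002) for p in((552,121),(777,135),(752,519),(526,504))];print('mat',np.mean(q,0),ang(q[0]-q[3]),ang(q[1]-q[2]))
for n,(u,v),z in(('tape',(199,287),.048),('stap',(268,118),.05),('stap1',(290,96),.05),('stap2',(250,139),.04),('cup',(193,95),.1),('mk',(308,128),.01),('mk2',(348,166),.01)): print(n,ray(c,u,v,z)[:2])
print(ctrl.get_state()['eef_pos'],R.from_quat(ctrl.get_state()['tcp_rot']).as_matrix())
E
```

```text
A [ 0.55   -0.2672] 0.029767934876742022 4.062797389112205
B [ 0.5561 -0.3382] 0.03042987996201217 3.9360489518034427
C [ 0.4696 -0.2718] 0.030999832696438124 3.8615321474055264
tray [ 0.5281 -0.3021] 3.7162464967120394 4.012022868870765 4.026219628242657 0.16470365145469573
lid [0.6012 0.194 ] -8.844806950728055 -9.140962307815993 0.19461493539970667 0.1651115805812795
bar [0.6004 0.1954] -9.730317044634651 0.07910225868001015
pan [array([0.642 , 0.0307]), array([ 0.6393, -0.0758]), array([ 0.4876, -0.072 ]), array([0.4901, 0.0351])] [ 0.5648 -0.0205]
grip [array([0.4856, 0.0099]), array([ 0.4843, -0.0466]), array([ 0.4704, -0.0463]), array([0.4717, 0.0101])] [ 0.478  -0.0182]
mat [ 0.5628 -0.0251] -4.916047315664367 -5.211151894245225
tape [0.3874 0.1225]
stap [ 0.7466 -0.0321]
stap1 [ 0.7937 -0.0809]
stap2 [0.704  0.0086]
cup [0.784  0.1187]
mk [ 0.7328 -0.1207]
mk2 [ 0.6439 -0.2081]
[ 0.2268 -0.6352  0.2302] [[ 0.9418  0.3362 -0.0004]
 [ 0.3362 -0.9418  0.0018]
 [ 0.0003 -0.0019 -1.    ]]
```

```bash
cat >> h.py <<'E'
np.set_printoptions(precision=4,suppress=True)
def to(x,y,z,yaw,tip=0):
    "shift and turn in tool axes to TCP x,y,z, tool x at yaw (deg), tipped by tip (deg) about the scoop's y axis"
    s=ctrl.get_state(); M=R.from_quat(s['tcp_rot'])
    N=R.from_euler('z',yaw,degrees=True)*R.from_euler('x',180-tip,degrees=True) if tip else R.from_euler('z',yaw,degrees=True)*R.from_euler('x',180,degrees=True)
    print('at',s['eef_pos'],'t',round(s['time'],1)); print('go',M.inv().apply(np.array([x,y,z])-s['eef_pos']),(M.inv()*N).as_rotvec())
E
cat > to.py <<'E'
import sys
from h import *
to(*map(float,sys.argv[1:]))
E
python3 to.py .6005 .195 .2 -9.2
```

```text
at [ 0.2268 -0.6352  0.2302] t 0.1
go [ 0.631  -0.6562  0.0316] [-0.0019  0.0002  0.5034]
```

Units first: shifts go in shares of 0.75 m and turns go in shares of pi rad. So -0.656 m / 0.75 = -0.8747, 0.631 m / 0.75 = 0.8413, 0.503 rad / 3.1416 = 0.1601.

>>> drive_effector:
  segments: {"dx":[0.8413,0.8413,0.8413,0.8413,0.8413,0.8413,0.8413,0.8413,0.8413,0.8413],"dy":[-0.8747,-0.8747,-0.8747,-0.8747,-0.8747,-0.8747,-0.8747,-0.8747,-0.8747,-0.8747],"dz":[0.04,0.04,0.04,0.04,0.04,0.04,0.04,0.04,0.04,0.04],"rx":[-0.0006,-0.0006,-0.0006,-0.0006,-0.0006,-0.0006,-0.0006,-0.0006,-0.0006,-0.0006],"ry":[0,0,0,0,0,0,0,0,0,0],"rz":[0.1601,0.1601,0.1601,0.1601,0.1601,0.1601,0.1601,0.1601,0.1601,0.1601],"jaw":[1,1,1,1,1,1,1,1,1,1]}
  grip_n: 60

```text
time: 1.4
eef_pos: [0.4838, -0.0641, 0.2107]
tcp_rot: [0.997, -0.08, 0.0, 0.001]
contact_force: [0.2, -0.9, -0.2]
opening: 0.999
finger_force: 0.0
```

```bash
python3 to.py .6005 .195 .2 -9.2
```

```text
at [ 0.4838 -0.0641  0.2107] t 1.4
go [ 0.0738 -0.2744  0.0102] [ 0.0021 -0.0011  0.0003]
```

Scaled: -0.274 m / 0.75 = -0.3653, 0.074 m / 0.75 = 0.0987, 0.002 rad / 3.1416 = 0.0006.

>>> drive_effector:
  segments: {"dx":[0.0987,0.0987,0.0987,0.0987,0.0987,0.0987,0.0987],"dy":[-0.3653,-0.3653,-0.3653,-0.3653,-0.3653,-0.3653,-0.3653],"dz":[0.0133,0.0133,0.0133,0.0133,0.0133,0.0133,0.0133],"rx":[0.0006,0.0006,0.0006,0.0006,0.0006,0.0006,0.0006],"ry":[-0.0003,-0.0003,-0.0003,-0.0003,-0.0003,-0.0003,-0.0003],"rz":[0,0,0,0,0,0,0],"jaw":[0.6,0.6,0.6,0.6,0.6,0.6,0.6]}

```text
time: 2.28
eef_pos: [0.5997, 0.192, 0.1997]
tcp_rot: [0.997, -0.08, -0.001, 0.0]
contact_force: [0.3, -0.2, 0.1]
opening: 0.601
finger_force: 0.0
```

```bash
python3 to.py .6005 .195 .088 -9.2; python3 -c "
from h import *
c=snap('wrist','w1.png');print(c['xyz'],proj(c,[.6005,.195,.115]))"
```

```text
at [0.5997 0.192  0.1997] t 2.3
go [ 0.0005 -0.0031  0.1117] [0.0007 0.0015 0.0004]
[0.669  0.1803 0.3432] [274.5893 215.8225]
```

View pics/w1.png

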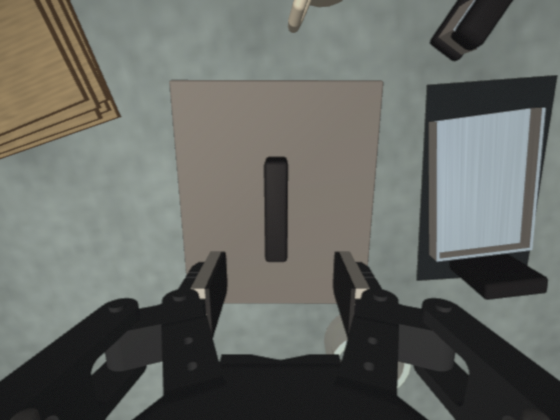

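The wrist view shows the bar upright in the image at columns 265–288, rows 157–262. That matches the predicted (275,216), so I'm descending to grip it.

Scaled: 0.112 m / 0.75 = 0.1493, 0.05 m / 0.75 = 0.0667.

>>> drive_effector:
  segments: {"dx":[0,0,0,0,0,0,0,0],"dy":[-0.004,-0.004,-0.004,-0.004,-0.004,-0.004,-0.004,-0.004],"dz":[0.0667,0.1493,0.1493,0.1493,0.1493,0.1493,0.1493,0.1493],"rx":[0,0,0,0,0,0,0,0],"ry":[0,0,0,0,0,0,0,0],"rz":[0,0,0,0,0,0,0,0],"jaw":[0.6,0.6,0.6,0,0,0,0,0]}
  grip_n: 80

```text
time: 3.32
eef_pos: [0.6031, 0.1956, 0.0925]
tcp_rot: [0.997, -0.08, 0.003, -0.0]
contact_force: [-0.4, -0.8, 7.8]
opening: 0.195
finger_force: 80.8
```

```bash
python3 to.py .6005 .195 .2 -9.2
```

```text
at [0.6031 0.1956 0.0925] t 3.3
go [-0.0018  0.0008 -0.1075] [-0.0013 -0.0057  0.0006]
```

Scaled: -0.11 m / 0.75 = -0.1467, -0.07 m / 0.75 = -0.0933.

>>> drive_effector:
  segments: {"dx":[0,0,0,0,0],"dy":[0,0,0,0,0],"dz":[-0.04,-0.0933,-0.1467,-0.1467,-0.1467],"rx":[0,0,0,0,0],"ry":[0,0,0,0,0],"rz":[0,0,0,0,0],"jaw":[0,0,0,0,0]}

```text
time: 3.95
eef_pos: [0.5998, 0.1954, 0.1972]
tcp_rot: [0.997, -0.08, -0.001, 0.0]
contact_force: [-0.7, -0.9, -3.4]
opening: 0.192
finger_force: 79.6
```

```bash
python3 to.py .49 .405 .17 -9.2
```

```text
at [0.5998 0.1954 0.1972] t 4.0
go [-0.1418 -0.1894  0.0274] [0.0004 0.0022 0.0005]
```

Scaled: -0.189 m / 0.75 = -0.252, 0.165 m / 0.75 = 0.22, 0.002 rad / 3.1416 = 0.0006.

>>> drive_effector:
  segments: {"dx":[-0.1893,-0.1893,-0.1893,-0.1893,-0.1893,-0.1893,-0.1893,-0.1893,-0.1893],"dy":[-0.252,-0.252,-0.252,-0.252,-0.252,-0.252,-0.252,-0.252,-0.252],"dz":[0.036,0.036,0.036,0.036,0.036,0.1333,0.2,0.22,0.22],"rx":[0,0,0,0,0,0,0,0,0],"ry":[0.0006,0.0006,0.0006,0.0006,0.0006,0.0006,0.0006,0.0006,0.0006],"rz":[0,0,0,0,0,0,0,0,0],"jaw":[0,0,0,0,0,0,0,0,0]}

```text
time: 5.08
eef_pos: [0.4905, 0.4039, 0.0325]
tcp_rot: [0.997, -0.08, -0.0, 0.001]
contact_force: [0.4, 0.7, -1.5]
opening: 0.194
finger_force: 79.6
```

```bash
python3 to.py .49 .405 .026 -9.2
```

```text
at [0.4905 0.4039 0.0325] t 5.1
go [-0.0006 -0.001   0.0064] [ 0.0014  0.0001 -0.0004]
```

Scaled: -0.18 m / 0.75 = -0.24, -0.12 m / 0.75 = -0.16.

>>> drive_effector:
  segments: {"dx":[0,0,0,0,0,0,0,0,0],"dy":[0,0,0,0,0,0,0,0,0],"dz":[0.0053,0.0093,0.0093,0.0093,0.0093,-0.08,-0.16,-0.24,-0.24],"rx":[0,0,0,0,0,0,0,0,0],"ry":[0,0,0,0,0,0,0,0,0],"rz":[0,0,0,0,0,0,0,0,0],"jaw":[0,0,0.6,0.6,0.6,0.6,0.6,0.6,0.6]}

```text
time: 6.2
eef_pos: [0.4936, 0.4069, 0.2221]
tcp_rot: [0.997, -0.08, 0.007, -0.004]
contact_force: [0.2, -0.4, 0.2]
opening: 0.601
finger_force: 0.0
```

```bash
python3 to.py .4696 -.2718 .2 93.9
python3 to.py .4696 -.2718 .2 -86.1
```

```text
at [0.4936 0.4069 0.2221] t 6.2
go [0.0842 0.674  0.0166] [ 0.0049 -0.0182 -1.7988]
at [0.4936 0.4069 0.2221] t 6.2
go [0.0842 0.674  0.0166] [-0.0171 -0.0046  1.3427]
```

Scaled: 0.56 m / 0.75 = 0.7467, 0.06 m / 0.75 = 0.08, -1.55 rad / 3.1416 = -0.4934.

>>> drive_effector:
  segments: {"dx":[0.08,0.08,0.08,0.08,0.08,0.08,0.08,0.08,0.08],"dy":[0.7467,0.7467,0.7467,0.7467,0.7467,0.7467,0.7467,0.7467,0.7467],"dz":[0.0227,0.0227,0.0227,0.0227,0.0227,0.0227,0.0227,0.0227,0.0227],"rx":[0.0016,0.0016,0.0016,0.0016,0.0016,0.0016,0.0016,0.0016,0.0016],"ry":[-0.0057,-0.0057,-0.0057,-0.0057,-0.0057,-0.0057,-0.0057,-0.0057,-0.0057],"rz":[-0.4934,-0.4934,-0.4934,-0.4934,-0.4934,-0.4934,-0.4934,-0.4934,-0.4934],"jaw":[0.6,0.6,0.6,0.6,0.6,0.6,0.6,0.6,0.6]}

```text
time: 7.32
eef_pos: [0.4635, -0.1038, 0.1972]
tcp_rot: [0.775, 0.632, -0.007, -0.003]
contact_force: [0.3, -0.8, -0.2]
opening: 0.6
finger_force: 0.0
```

```bash
python3 - <<'E'
from h import *
to(.55,-.2672,.15,93.9)
c=snap('top','top1.png')
a=cv2.imread('pics/top1.png');b=cv2.imread('pics/top0.png')
d=cv2.absdiff(a,b).max(2)
for n,(x,y,w,h) in dict(tray=(350,170,90,95),scoop=(230,150,75,110)).items(): print(n,(d[y:y+h,x:x+w]>25).sum())
E
```

```text
at [ 0.4635 -0.1038  0.1972] t 7.3
go [-0.1422  0.1184  0.0467] [-0.0147  0.0061 -0.2717]
tray 705
scoop 1227
```

Scaled: -0.142 m / 0.75 = -0.1893, 0.118 m / 0.75 = 0.1573, -0.272 rad / 3.1416 = -0.0866.

>>> drive_effector:
  segments: {"dx":[-0.1893,-0.1893,-0.1893,-0.1893,-0.1893,-0.1893],"dy":[0.1573,0.1573,0.1573,0.1573,0.1573,0.1573],"dz":[0.0627,0.0627,0.0627,0.0627,0.0627,0.0627],"rx":[-0.0048,-0.0048,-0.0048,-0.0048,-0.0048,-0.0048],"ry":[0.0019,0.0019,0.0019,0.0019,0.0019,0.0019],"rz":[-0.0866,-0.0866,-0.0866,-0.0866,-0.0866,-0.0866],"jaw":[0.4,0.4,0.4,0.4,0.4,0.4]}

```text
time: 8.12
eef_pos: [0.5495, -0.2647, 0.1512]
tcp_rot: [0.684, 0.729, 0.0, 0.001]
contact_force: [-0.6, 0.4, -0.1]
opening: 0.399
finger_force: 0.0
```

```bash
python3 - <<'E'
from h import *
to(.55,-.2672,.026,93.9)
c=snap('wrist','w2.png')
for p in((.55,-.2672,.053),(.5561,-.3382,.053),(.4696,-.2718,.053)):print(proj(c,p))
E
```

```text
at [ 0.5495 -0.2647  0.1512] t 8.1
go [-0.0024  0.0002  0.1253] [ 0.0014  0.0008 -0.0042]
[279.0694 211.9793]
[280.9331 291.7307]
[177.6704 211.3873]
```

View pics/w2.png

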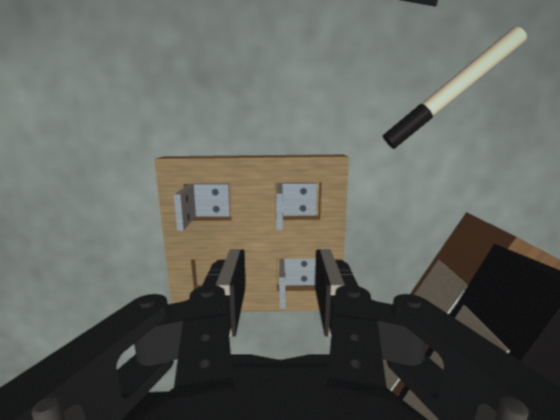

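The wrist view shows the leg tops at (279,212), (282,292) and (180,212), as predicted. I'm gripping bracket A.

Scaled: 0.124 m / 0.75 = 0.1653, 0.1 m / 0.75 = 0.1333, -0.004 rad / 3.1416 = -0.0013.

>>> drive_effector:
  segments: {"dx":[-0.0027,-0.0027,-0.0027,-0.0027,-0.0027,-0.0027,-0.0027,-0.0027,-0.0027],"dy":[0,0,0,0,0,0,0,0,0],"dz":[0.0667,0.1333,0.1653,0.1653,0.1653,0.1653,0.1653,0.1653,0.1653],"rx":[0,0,0,0,0,0,0,0,0],"ry":[0,0,0,0,0,0,0,0,0],"rz":[-0.0013,-0.0013,-0.0013,-0.0013,-0.0013,-0.0013,-0.0013,-0.0013,-0.0013],"jaw":[0.4,0.4,0.4,0.4,0,0,0,0,0]}
  grip_n: 50

```text
time: 9.3
eef_pos: [0.5515, -0.2689, 0.0294]
tcp_rot: [0.683, 0.73, 0.001, 0.003]
contact_force: [-0.9, 1.0, 5.6]
opening: 0.043
finger_force: 51.5
```

>>> drive_effector:
  segments: {"dx":[0,0,0,0],"dy":[0,0,0,0],"dz":[-0.0533,-0.12,-0.16,-0.16],"rx":[0,0,0,0],"ry":[0,0,0,0],"rz":[0,0,0,0],"jaw":[0,0,0,0]}

```text
time: 9.8
eef_pos: [0.5516, -0.2693, 0.1508]
tcp_rot: [0.683, 0.73, 0.001, 0.004]
contact_force: [-0.3, -0.3, -0.7]
opening: 0.046
finger_force: 50.6
```

```bash
python3 - <<'E'
from h import *
# scoop pan (scoop frame) check from top view
c=snap('top','top2.png');im=c['pixels'].astype(int)
m=((im[...,2]>130)&(im[...,2]-im[...,0]>12)).astype(np.uint8)*255
k=cv2.findContours(m[140:270,225:310],0,2)[0];k=max(k,key=cv2.contourArea)
print(cv2.contourArea(k),(cv2.boxPoints(cv2.minAreaRect(k))+[225,140]))
q=[ray(c,*p,.005)[:2] for p in cv2.boxPoints(cv2.minAreaRect(k))+[225,140]];print(np.array(q),np.mean(q,0))
E
```

```text
3055.0 [[241. 170.]
 [288. 170.]
 [288. 237.]
 [241. 237.]]
[[ 0.6418  0.0332]
 [ 0.6391 -0.0732]
 [ 0.4879 -0.0694]
 [ 0.4904  0.036 ]] [ 0.5648 -0.0184]
```

```bash
python3 to.py .5703 -.0457 .08 88.5; python3 to.py .5703 -.0457 .027 88.5
```

```text
at [ 0.5503 -0.2684  0.1481] t 9.8
go [0.221  0.0347 0.0676] [0.0034 0.0024 0.0931]
at [ 0.5503 -0.2684  0.1481] t 9.8
go [0.2212 0.0345 0.1206] [0.0034 0.0024 0.0931]
```

Scaled: 0.221 m / 0.75 = 0.2947, 0.105 m / 0.75 = 0.14, 0.093 rad / 3.1416 = 0.0296.

>>> drive_effector:
  segments: {"dx":[0.2947,0.2947,0.2947,0.2947,0.2947,0.2947,0.2947,0.2947],"dy":[0.0467,0.0467,0.0467,0.0467,0.0467,0.0467,0.0467,0.0467],"dz":[0.0267,0.0267,0.0267,0.0267,0.08,0.12,0.14,0.14],"rx":[0.001,0.001,0.001,0.001,0.001,0.001,0.001,0.001],"ry":[0.0006,0.0006,0.0006,0.0006,0.0006,0.0006,0.0006,0.0006],"rz":[0.0296,0.0296,0.0296,0.0296,0.0296,0.0296,0.0296,0.0296],"jaw":[0,0,0,0,0,0,0,0]}

```text
time: 10.85
eef_pos: [0.5684, -0.045, 0.0395]
tcp_rot: [0.716, 0.698, -0.001, -0.003]
contact_force: [-0.4, -0.1, 0.3]
opening: 0.047
finger_force: 50.6
```

```bash
python3 to.py .5703 -.0457 .027 88.5
```

```text
at [ 0.5684 -0.045   0.0395] t 10.8
go [-0.0007  0.002   0.0124] [-0.0064 -0.0023 -0.0002]
```

Scaled: -0.1 m / 0.75 = -0.1333, 0.012 m / 0.75 = 0.016.

>>> drive_effector:
  segments: {"dx":[0,0,0,0,0,0,0,0,0],"dy":[0.0013,0.0013,0.0013,0.0013,0.0013,0.0013,0.0013,0.0013,0.0013],"dz":[0.008,0.0147,0.016,0.016,0.016,0.016,-0.0667,-0.1333,-0.1333],"rx":[0,0,0,0,0,0,0,0,0],"ry":[0,0,0,0,0,0,0,0,0],"rz":[0,0,0,0,0,0,0,0,0],"jaw":[0,0,0,0.25,0.25,0.25,0.25,0.25,0.4]}

```text
time: 11.98
eef_pos: [0.5749, -0.0462, 0.1477]
tcp_rot: [0.716, 0.698, 0.003, 0.004]
contact_force: [0.0, -0.3, 0.5]
opening: 0.399
finger_force: 0.0
```

```bash
python3 to.py .5561 -.3382 .15 93.9;  python3 -c "
from h import *
snap('wrist','w3.png')"
```

```text
at [ 0.5749 -0.0462  0.1477] t 12.0
go [-0.2923 -0.0112 -0.0019] [ 0.0093  0.0019 -0.0939]
```

View pics/w3.png

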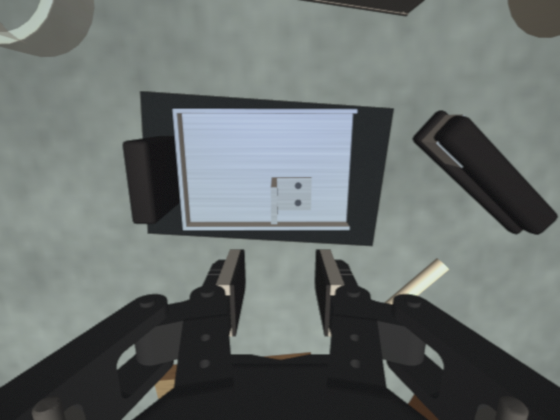

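Bracket A stands upright in the pan at (290,195) in this view, and the scoop hasn't moved. Next is bracket B.

Scaled: -0.292 m / 0.75 = -0.3893, -0.011 m / 0.75 = -0.0147, -0.094 rad / 3.1416 = -0.0299.

>>> drive_effector:
  segments: {"dx":[-0.3893,-0.3893,-0.3893,-0.3893,-0.3893,-0.3893,-0.3893],"dy":[-0.0147,-0.0147,-0.0147,-0.0147,-0.0147,-0.0147,-0.0147],"dz":[0,0,0,0,0,0,0],"rx":[0.0029,0.0029,0.0029,0.0029,0.0029,0.0029,0.0029],"ry":[0.0006,0.0006,0.0006,0.0006,0.0006,0.0006,0.0006],"rz":[-0.0299,-0.0299,-0.0299,-0.0299,-0.0299,-0.0299,-0.0299],"jaw":[0.4,0.4,0.4,0.4,0.4,0.4,0.4]}

```text
time: 12.9
eef_pos: [0.5518, -0.3358, 0.1394]
tcp_rot: [0.683, 0.731, -0.002, -0.007]
contact_force: [0.1, -0.1, -0.2]
opening: 0.398
finger_force: 0.0
```

```bash
python3 - <<'E'
from h import *
to(.5561,-.3382,.026,93.9)
c=snap('wrist','w4.png'); im=c['pixels'].astype(int)
for p in((.5561,-.3382,.053),(.4696,-.2718,.053)):print(proj(c,p))
m=((im.max(2)-im.min(2)<45)&(im[...,2]>=im[...,0])&(im.min(2)>110)).astype(np.uint8)
n,l,s,ce=cv2.connectedComponentsWithStats(m)
print([ (s[i],ce[i]) for i in range(1,n) if 80<s[i][4]<3000])
E
```

```text
at [ 0.5518 -0.3358  0.1394] t 12.9
go [-0.0034  0.0056  0.1133] [-0.013  -0.0067 -0.0002]
[285.6617 217.449 ]
[169.6058 118.7416]
[(array([166,  98,  10,  44, 309], dtype=int32), array([170.3851, 119.3592])), (array([ 189,  101,   40,   38, 1335], dtype=int32), array([208.6697, 119.6075])), (array([ 284,  188,   41,   49, 1286], dtype=int32), array([303.1757, 206.5824])), (array([495, 256,  64,  89, 269], dtype=int32), array([527.3866, 299.6766])), (array([144, 387,  29,  11, 216], dtype=int32), array([156.9907, 391.7963]))]
```

Scaled: 0.06 m / 0.75 = 0.08, 0.05 m / 0.75 = 0.0667, -0.01 rad / 3.1416 = -0.0032.

>>> drive_effector:
  segments: {"dx":[-0.004,-0.004,-0.004,-0.004],"dy":[0.0053,0.0053,0.0053,0.0053],"dz":[0.0667,0.08,0.08,0.08],"rx":[-0.0032,-0.0032,-0.0032,-0.0032],"ry":[-0.0019,-0.0019,-0.0019,-0.0019],"rz":[0,0,0,0],"jaw":[0.4,0.4,0.4,0.4]}

```text
time: 13.45
eef_pos: [0.5572, -0.3398, 0.0833]
tcp_rot: [0.682, 0.731, -0.001, 0.002]
contact_force: [1.0, -0.5, 0.8]
opening: 0.4
finger_force: 0.0
```

```bash
python3 to.py .5563 -.3382 .028 93.9
```

```text
at [ 0.5572 -0.3398  0.0833] t 13.4
go [ 0.0019 -0.0009  0.0553] [0.0014 0.0042 0.0006]
```

Scaled: 0.056 m / 0.75 = 0.0747, 0.05 m / 0.75 = 0.0667, 0.003 rad / 3.1416 = 0.001.

>>> drive_effector:
  segments: {"dx":[0.0027,0.0027,0.0027,0.0027,0.0027,0.0027,0.0027,0.0027],"dy":[-0.0013,-0.0013,-0.0013,-0.0013,-0.0013,-0.0013,-0.0013,-0.0013],"dz":[0.0667,0.0747,0.0747,0.0747,0.0747,0.0747,0.0747,0.0747],"rx":[0,0,0,0,0,0,0,0],"ry":[0.001,0.001,0.001,0.001,0.001,0.001,0.001,0.001],"rz":[0,0,0,0,0,0,0,0],"jaw":[0.4,0.4,0.4,0,0,0,0,0]}
  grip_n: 50

```text
time: 14.45
eef_pos: [0.5563, -0.3389, 0.0276]
tcp_rot: [0.683, 0.731, 0.0, 0.001]
contact_force: [0.2, 0.2, 5.6]
opening: 0.046
finger_force: 50.8
```

>>> drive_effector:
  segments: {"dx":[0,0,0,0,0,0],"dy":[0,0,0,0,0,0],"dz":[-0.0533,-0.12,-0.16,-0.16,-0.16,-0.16],"rx":[0,0,0,0,0,0],"ry":[0,0,0,0,0,0],"rz":[0,0,0,0,0,0],"jaw":[0,0,0,0,0,0]}

```text
time: 15.2
eef_pos: [0.5539, -0.3369, 0.1425]
tcp_rot: [0.683, 0.731, -0.0, -0.003]
contact_force: [-0.7, -0.1, -1.0]
opening: 0.047
finger_force: 50.1
```

```bash
python3 to.py .5798 .006 .04 88.5
```

```text
at [ 0.5539 -0.3369  0.1425] t 15.2
go [0.3399 0.0495 0.1037] [-0.0042 -0.0038  0.0941]
```

Scaled: 0.34 m / 0.75 = 0.4533, 0.09 m / 0.75 = 0.12, 0.094 rad / 3.1416 = 0.0299.

>>> drive_effector:
  segments: {"dx":[0.4533,0.4533,0.4533,0.4533,0.4533,0.4533,0.4533,0.4533,0.4533,0.4533],"dy":[0.0667,0.0667,0.0667,0.0667,0.0667,0.0667,0.0667,0.0667,0.0667,0.0667],"dz":[0,0,0,0,0,0,0.0533,0.1067,0.12,0.12],"rx":[-0.0013,-0.0013,-0.0013,-0.0013,-0.0013,-0.0013,-0.0013,-0.0013,-0.0013,-0.0013],"ry":[-0.0013,-0.0013,-0.0013,-0.0013,-0.0013,-0.0013,-0.0013,-0.0013,-0.0013,-0.0013],"rz":[0.0299,0.0299,0.0299,0.0299,0.0299,0.0299,0.0299,0.0299,0.0299,0.0299],"jaw":[0,0,0,0,0,0,0,0,0,0]}

```text
time: 16.45
eef_pos: [0.5812, 0.0048, 0.0546]
tcp_rot: [0.716, 0.698, -0.001, 0.001]
contact_force: [0.1, -0.5, 0.1]
opening: 0.044
finger_force: 50.1
```

```bash
python3 -c "
from h import *
to(.5798,.006,.026,88.5)
snap('wrist','w5.png')"
```

```text
at [0.5812 0.0048 0.0546] t 16.4
go [ 0.0012 -0.0014  0.0285] [ 0.0011  0.0027 -0.    ]
```

View pics/w5.png

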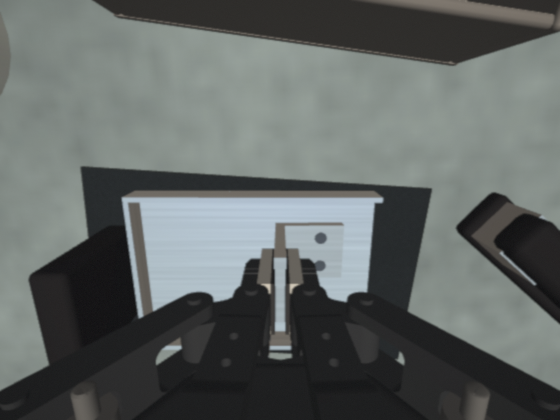

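Bracket B is held above the pan, with its base at (315,250) inside the walls and the scoop where it was. I'm lowering it now.

Scaled: 0.029 m / 0.75 = 0.0387, 0.024 m / 0.75 = 0.032.

>>> drive_effector:
  segments: {"dx":[0.0013,0.0013,0.0013,0.0013,0.0013,0.0013,0.0013],"dy":[-0.0013,-0.0013,-0.0013,-0.0013,-0.0013,-0.0013,-0.0013],"dz":[0.02,0.032,0.0387,0.0387,0.0387,0.0387,0.0387],"rx":[0,0,0,0,0,0,0],"ry":[0,0,0,0,0,0,0],"rz":[0,0,0,0,0,0,0],"jaw":[0,0,0,0,0.25,0.25,0.25]}

```text
time: 17.38
eef_pos: [0.5813, 0.0058, 0.0269]
tcp_rot: [0.716, 0.698, 0.0, 0.003]
contact_force: [0.3, 0.5, 0.2]
opening: 0.245
finger_force: 0.0
```

>>> drive_effector:
  segments: {"dx":[0,0,0,0,0],"dy":[0,0,0,0,0],"dz":[-0.0667,-0.1467,-0.16,-0.16,-0.16],"rx":[0,0,0,0,0],"ry":[0,0,0,0,0],"rz":[0,0,0,0,0],"jaw":[0.25,0.25,0.4,0.4,0.4]}

```text
time: 18.0
eef_pos: [0.5791, 0.0063, 0.1443]
tcp_rot: [0.716, 0.698, -0.001, 0.001]
contact_force: [-0.3, 0.1, -0.6]
opening: 0.398
finger_force: 0.0
```

```bash
python3 to.py .4696 -.2718 .12 93.9
```

```text
at [0.5791 0.0063 0.1443] t 18.0
go [-0.2808 -0.1022  0.0251] [-0.0006  0.0026 -0.0941]
```

Scaled: -0.281 m / 0.75 = -0.3747, -0.102 m / 0.75 = -0.136, -0.094 rad / 3.1416 = -0.0299.

>>> drive_effector:
  segments: {"dx":[-0.3747,-0.3747,-0.3747,-0.3747,-0.3747,-0.3747,-0.3747],"dy":[-0.136,-0.136,-0.136,-0.136,-0.136,-0.136,-0.136],"dz":[0.0267,0.0267,0.0267,0.0267,0.0267,0.0267,0.0267],"rx":[0,0,0,0,0,0,0],"ry":[0.0006,0.0006,0.0006,0.0006,0.0006,0.0006,0.0006],"rz":[-0.0299,-0.0299,-0.0299,-0.0299,-0.0299,-0.0299,-0.0299],"jaw":[0.4,0.4,0.4,0.4,0.4,0.4,0.4]}

```text
time: 18.88
eef_pos: [0.4706, -0.2713, 0.1253]
tcp_rot: [0.683, 0.731, 0.001, -0.0]
contact_force: [-0.8, 0.1, 0.3]
opening: 0.4
finger_force: 0.0
```

```bash
python3 - <<'E'
from h import *
to(.4696,-.2718,.028,93.9)
c=snap('wrist','w6.png'); im=c['pixels'].astype(int)
print(proj(c,(.4696,-.2718,.053)))
m=((im.max(2)-im.min(2)<45)&(im[...,2]>=im[...,0])&(im.min(2)>110)).astype(np.uint8)
n,l,s,ce=cv2.connectedComponentsWithStats(m)
print([ (s[i],ce[i]) for i in range(1,n) if 80<s[i][4]<3000])
E
```

```text
at [ 0.4706 -0.2713  0.1253] t 18.9
go [-0.0006 -0.0011  0.0973] [ 0.0011 -0.0013 -0.0007]
[277.1955 219.7426]
[(array([ 12,   2,  16,  15, 129], dtype=int32), array([20.5039,  8.7597])), (array([ 275,  189,   44,   52, 1455], dtype=int32), array([295.3993, 208.5766])), (array([ 230,  286,  100,   73, 2708], dtype=int32), array([276.6056, 339.7149])), (array([117, 346,  18,  22, 153], dtype=int32), array([125.8105, 356.0654])), (array([426, 346,  16,  21, 118], dtype=int32), array([432.839 , 355.1102])), (array([ 11, 355,  13,  16, 129], dtype=int32), array([ 17.1938, 362.6589])), (array([134, 360,  43,  52, 504], dtype=int32), array([158.7877, 388.3869])), (array([385, 364,  38,  47, 497], dtype=int32), array([401.3159, 389.503 ]))]
```

Scaled: 0.097 m / 0.75 = 0.1293, 0.09 m / 0.75 = 0.12.

>>> drive_effector:
  segments: {"dx":[-0.0013,-0.0013,-0.0013,-0.0013,-0.0013,-0.0013,-0.0013,-0.0013,-0.0013],"dy":[-0.0013,-0.0013,-0.0013,-0.0013,-0.0013,-0.0013,-0.0013,-0.0013,-0.0013],"dz":[0.0667,0.12,0.1293,0.1293,0.1293,0.1293,0.1293,0.1293,0.1293],"rx":[0,0,0,0,0,0,0,0,0],"ry":[0,0,0,0,0,0,0,0,0],"rz":[0,0,0,0,0,0,0,0,0],"jaw":[0.4,0.4,0.4,0.4,0,0,0,0,0]}
  grip_n: 50

```text
time: 20.05
eef_pos: [0.472, -0.2744, 0.0321]
tcp_rot: [0.683, 0.731, 0.001, 0.003]
contact_force: [-0.8, 1.3, 6.3]
opening: 0.048
finger_force: 51.2
```

>>> drive_effector:
  segments: {"dx":[0,0,0,0,0,0],"dy":[0,0,0,0,0,0],"dz":[-0.0533,-0.12,-0.16,-0.16,-0.16,-0.16],"rx":[0,0,0,0,0,0],"ry":[0,0,0,0,0,0],"rz":[0,0,0,0,0,0],"jaw":[0,0,0,0,0,0]}

```text
time: 20.8
eef_pos: [0.4693, -0.2724, 0.1478]
tcp_rot: [0.683, 0.731, 0.001, -0.0]
contact_force: [-0.8, 1.2, -0.6]
opening: 0.045
finger_force: 50.4
```

```bash
python3 to.py .5258 .0085 .06 88.5
```

```text
at [ 0.4693 -0.2724  0.1478] t 20.8
go [0.2763 0.0754 0.0882] [ 0.0003 -0.0014  0.0941]
```

Scaled: 0.28 m / 0.75 = 0.3733, 0.09 m / 0.75 = 0.12, 0.094 rad / 3.1416 = 0.0299.

>>> drive_effector:
  segments: {"dx":[0.3733,0.3733,0.3733,0.3733,0.3733,0.3733,0.3733,0.3733,0.3733],"dy":[0.1053,0.1053,0.1053,0.1053,0.1053,0.1053,0.1053,0.1053,0.1053],"dz":[0,0,0,0,0,0.0533,0.1067,0.12,0.12],"rx":[0,0,0,0,0,0,0,0,0],"ry":[0,0,0,0,0,0,0,0,0],"rz":[0.0299,0.0299,0.0299,0.0299,0.0299,0.0299,0.0299,0.0299,0.0299],"jaw":[0,0,0,0,0,0,0,0,0]}

```text
time: 21.92
eef_pos: [0.5298, 0.0114, 0.059]
tcp_rot: [0.716, 0.698, 0.0, 0.001]
contact_force: [-0.3, -0.2, -1.2]
opening: 0.048
finger_force: 50.4
```

```bash
python3 -c "
from h import *
to(.5298,.0115,.0285,88.5)
c=snap('wrist','w7.png')
print(proj(c,(.641,.032,.005)),proj(c,(.639,-.0745,.005)),proj(c,(.58,.006,.05)))"
```

```text
at [0.5298 0.0114 0.059 ] t 21.9
go [ 0.0001 -0.0001  0.0305] [ 0.001   0.0008 -0.0001]
[451.4822 192.4801] [430.9018 334.6562] [373.8835 262.8166]
```

View pics/w7.png

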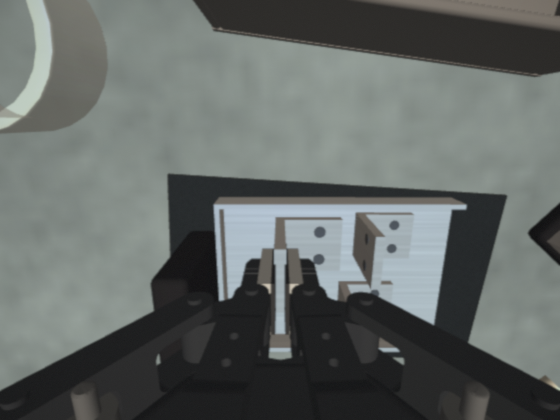

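Bracket C is held over the rear-left of the pan. Bracket B stands ahead at (390,230) with clear space between, and A is visible at (370,290).

Scaled: 0.031 m / 0.75 = 0.0413, 0.025 m / 0.75 = 0.0333.

>>> drive_effector:
  segments: {"dx":[0,0,0,0,0,0,0],"dy":[0,0,0,0,0,0,0],"dz":[0.02,0.0333,0.0413,0.0413,0.0413,0.0413,0.0413],"rx":[0,0,0,0,0,0,0],"ry":[0,0,0,0,0,0,0],"rz":[0,0,0,0,0,0,0],"jaw":[0,0,0,0,0.2,0.2,0.2]}

```text
time: 22.85
eef_pos: [0.5305, 0.0114, 0.0288]
tcp_rot: [0.716, 0.698, 0.001, 0.002]
contact_force: [-0.4, -0.2, -0.0]
opening: 0.201
finger_force: 0.0
```

>>> drive_effector:
  segments: {"dx":[0,0,0.0667,0.1333,0.1333],"dy":[0,0,0.1333,0.2,0.2],"dz":[-0.0667,-0.1467,-0.2133,-0.2133,-0.2133],"rx":[0,0,0,0,0],"ry":[0,0,0,0,0],"rz":[0,0,0,0,0],"jaw":[0.2,0.2,0.4,0.4,0.4]}

```text
time: 23.48
eef_pos: [0.6831, 0.1078, 0.1902]
tcp_rot: [0.716, 0.698, 0.001, 0.002]
contact_force: [0.6, -1.3, 0.2]
opening: 0.4
finger_force: 0.0
```

```bash
python3 - <<'E'
from h import *
c=snap('top','top3.png')
a=cv2.imread('pics/top3.png')
cv2.imwrite('pics/top3c.png',cv2.resize(a[120:275,220:440],None,fx=3.6,fy=3.6,interpolation=cv2.INTER_CUBIC))
E
```

```text
(no output)
```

View pics/top3c.png

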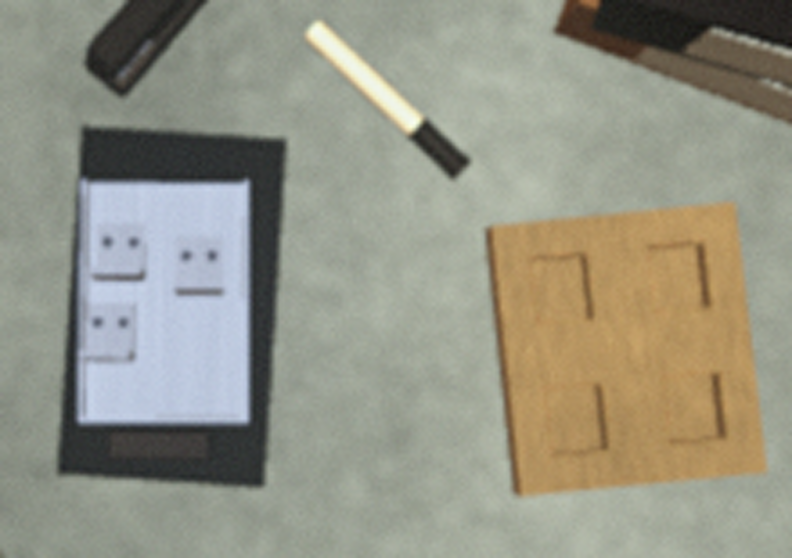

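All three brackets stand in the pan, at crop positions (118,255), (200,268) and (108,332). The tray is empty and the scoop hasn't moved. I'm going for the grip block.

```bash
python3 to.py .478 -.0175 .12 88.5
```

```text
at [0.6884 0.112  0.1909] t 23.5
go [-0.1347 -0.208   0.0681] [ 0.0118 -0.0025  0.0018]
```

Scaled: -0.206 m / 0.75 = -0.2747, -0.135 m / 0.75 = -0.18, 0.012 rad / 3.1416 = 0.0038.

>>> drive_effector:
  segments: {"dx":[-0.18,-0.18,-0.18,-0.18,-0.18,-0.18,-0.18,-0.18],"dy":[-0.2747,-0.2747,-0.2747,-0.2747,-0.2747,-0.2747,-0.2747,-0.2747],"dz":[0,0,0,0,0.04,0.0907,0.0907,0.0907],"rx":[0.0038,0.0038,0.0038,0.0038,0.0038,0.0038,0.0038,0.0038],"ry":[0,0,0,0,0,0,0,0],"rz":[0.0006,0.0006,0.0006,0.0006,0.0006,0.0006,0.0006,0.0006],"jaw":[0.5,0.5,0.5,0.5,0.5,0.5,0.5,0.5]}

```text
time: 24.52
eef_pos: [0.4731, -0.0229, 0.1216]
tcp_rot: [0.717, 0.697, -0.003, -0.002]
contact_force: [1.0, 0.6, 0.2]
opening: 0.501
finger_force: 0.0
```

```bash
python3 to.py .478 -.0175 .032 88.5;python3 -c "
from h import *
c=snap('wrist','w8.png')
print(proj(c,(.478,-.0175,.072)))"
```

```text
at [ 0.4731 -0.0229  0.1216] t 24.5
go [0.0056 0.0054 0.0895] [-0.0073  0.0014 -0.0017]
[286.5403 221.5434]
```

View pics/w8.png

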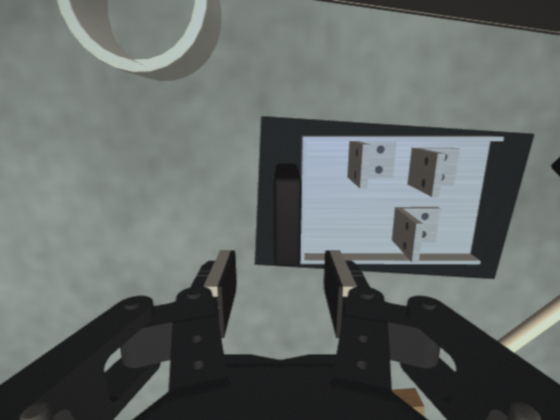

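The grip block's top is at (288,221), as predicted (287,222).

Scaled: 0.088 m / 0.75 = 0.1173, 0.085 m / 0.75 = 0.1133, -0.005 rad / 3.1416 = -0.0016.

>>> drive_effector:
  segments: {"dx":[0.0067,0.0067,0.0067,0.0067,0.0067,0.0067,0.0067,0.0067,0.0067],"dy":[0.0067,0.0067,0.0067,0.0067,0.0067,0.0067,0.0067,0.0067,0.0067],"dz":[0.0667,0.1133,0.1173,0.1173,0.1173,0.1173,0.1173,0.1173,0.1173],"rx":[-0.0016,-0.0016,-0.0016,-0.0016,-0.0016,-0.0016,-0.0016,-0.0016,-0.0016],"ry":[0,0,0,0,0,0,0,0,0],"rz":[-0.0006,-0.0006,-0.0006,-0.0006,-0.0006,-0.0006,-0.0006,-0.0006,-0.0006],"jaw":[0.5,0.5,0.5,0.5,0,0,0,0,0]}
  grip_n: 110

```text
time: 25.7
eef_pos: [0.4782, -0.0184, 0.0347]
tcp_rot: [0.716, 0.698, -0.001, 0.001]
contact_force: [-2.2, 0.4, 6.2]
opening: 0.198
finger_force: 108.3
```

```bash
python3 -c "
from h import *
print(ctrl.get_state()); "
```

```text
{'time': 25.7, 'qpos': array([-0.2498,  0.1222,  2.1759, -0.0027,  0.8435, -0.2222]), 'dq': array([0.001 , 0.0016, 0.0011, 0.0011, 0.0007, 0.0004]), 'joint_efforts': array([  0.026 , -24.8115, -20.9287,   0.0544,  -0.3623,  -0.003 ]), 'eef_pos': array([ 0.4782, -0.0184,  0.0347]), 'tcp_rot': array([ 0.7162,  0.6979, -0.0009,  0.0005]), 'contact_force': array([-2.1734,  0.4016,  6.153 ]), 'wrist_torque': array([0.0132, 0.271 , 0.0403]), 'finger_force': 108.2662296295166, 'opening': 0.19762166217258287}
```

Units first: shifts go in shares of 0.75 m and turns go in shares of pi rad. So -0.17 m / 0.75 = -0.2267, -0.03 m / 0.75 = -0.04.

```bash
sed -i "s/'x',180-tip/'x',180+tip/" h.py
```

>>> drive_effector:
  segments: {"dx":[0,0,0,0,0,0,0,0,0,0],"dy":[0,0,0,0,0,0,0,0,0,0],"dz":[-0.0067,-0.02,-0.04,-0.0667,-0.1,-0.1333,-0.1667,-0.1933,-0.2133,-0.2267],"rx":[0,0,0,0,0,0,0,0,0,0],"ry":[0,0,0,0,0,0,0,0,0,0],"rz":[0,0,0,0,0,0,0,0,0,0],"jaw":[0,0,0,0,0,0,0,0,0,0]}
  grip_n: 115

```text
time: 26.95
eef_pos: [0.4773, -0.0178, 0.2035]
tcp_rot: [0.716, 0.698, -0.001, -0.001]
contact_force: [1.1, -0.5, -4.2]
opening: 0.195
finger_force: 112.4
```

>>> drive_effector:
  segments: {"dx":[0,0],"dy":[0,0],"dz":[0,0],"rx":[0,0],"ry":[0,0],"rz":[0,0],"jaw":[0,0]}

```text
time: 27.2
eef_pos: [0.4767, -0.0177, 0.2015]
tcp_rot: [0.716, 0.698, -0.002, -0.002]
contact_force: [-0.8, 0.0, -4.1]
opening: 0.194
finger_force: 112.4
```

```bash
python3 -c "
from h import *
to(.481,.213,.205,81)
s=ctrl.get_state();print(R.from_quat(s['tcp_rot']).as_matrix(),s['wrist_torque'])
snap('scene','s1.png')"
```

```text
at [ 0.4767 -0.0177  0.2015] t 27.2
go [ 0.2307 -0.0017 -0.0036] [-0.0055  0.001   0.1311]
[[ 0.026   0.9996 -0.0055]
 [ 0.9997 -0.026  -0.0005]
 [-0.0007 -0.0055 -1.    ]] [-0.0167  0.2206 -0.0006]
```

View pics/s1.png

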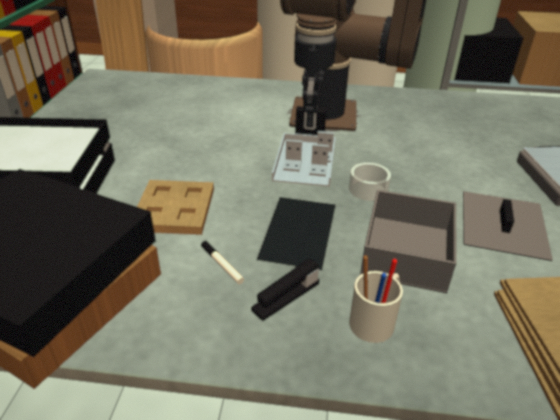

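The scene view shows the scoop lifted level at (305,160) with all three brackets on it. The mat is bare, the bin open at (410,235) and the lid lies at (507,222).

Scaled: 0.231 m / 0.75 = 0.308, 0.222 m / 0.75 = 0.296, 0.131 rad / 3.1416 = 0.0417.

>>> drive_effector:
  segments: {"dx":[0.0107,0.0333,0.0667,0.1067,0.1533,0.2,0.24,0.2733,0.296,0.308],"dy":[0,0,0,0,0,0,0,0,-0.0013,-0.0027],"dz":[-0.0053,-0.0053,-0.0053,-0.0053,-0.0053,-0.0053,-0.0053,-0.0053,-0.0053,-0.0053],"rx":[-0.0016,-0.0016,-0.0016,-0.0016,-0.0016,-0.0016,-0.0016,-0.0016,-0.0016,-0.0016],"ry":[0,0,0,0,0,0,0,0,0,0],"rz":[0.0032,0.0064,0.0111,0.0159,0.0223,0.0286,0.0334,0.0382,0.0407,0.0417],"jaw":[0,0,0,0,0,0,0,0,0,0]}

```text
time: 28.5
eef_pos: [0.4809, 0.2144, 0.2059]
tcp_rot: [0.76, 0.65, -0.0, 0.001]
contact_force: [-0.3, -0.2, -4.4]
opening: 0.196
finger_force: 112.4
```

>>> drive_effector:
  segments: {"dx":[0,0],"dy":[0,0],"dz":[0,0],"rx":[0,0],"ry":[0,0],"rz":[0,0],"jaw":[0,0]}

```text
time: 28.75
eef_pos: [0.4813, 0.2128, 0.2061]
tcp_rot: [0.761, 0.649, -0.0, 0.001]
contact_force: [-0.2, 0.7, -4.7]
opening: 0.197
finger_force: 112.4
```

```bash
python3 - <<'E'
from h import *
to(.481,.213,.205,81,50)
# re-measure the bin rim: dark/open interior against bench from the scene view of the empty-bin top image
E
```

```text
at [0.4813 0.2128 0.2061] t 28.8
go [ 0.0002 -0.0003  0.0011] [ 0.8739  0.0013 -0.001 ]
```

Scaled: 0.95 rad / 3.1416 = 0.3024.

>>> drive_effector:
  segments: {"dx":[0,0,0,0,0,0,0,0,0,0],"dy":[0,0,0,0,0,0,0,0,0,0],"dz":[0,0,0,0,0,0,0,0,0,0],"rx":[0.0191,0.0509,0.0891,0.1273,0.1655,0.2037,0.2419,0.2737,0.2928,0.3024],"ry":[0,0,0,0,0,0,0,0,0,0],"rz":[0,0,0,0,0,0,0,0,0,0],"jaw":[0,0,0,0,0,0,0,0,0,0]}

```text
time: 30.0
eef_pos: [0.4825, 0.2124, 0.2057]
tcp_rot: [0.677, 0.577, -0.296, -0.346]
contact_force: [-0.3, 0.3, -2.1]
opening: 0.196
finger_force: 112.9
```

>>> drive_effector:
  segments: {"dx":[0,0,0,0,0,0],"dy":[0,0,0,0,0,0],"dz":[0,0,0,0,0,0],"rx":[0,0,0,0,0,0],"ry":[0,0,0,0,0,0],"rz":[0,0,0,0,0,0],"jaw":[0,0,0,0,0,0]}

```text
time: 30.75
eef_pos: [0.4813, 0.2132, 0.2062]
tcp_rot: [0.677, 0.578, -0.297, -0.347]
contact_force: [-0.8, 0.7, -2.9]
opening: 0.195
finger_force: 112.9
```

```bash
python3 -c "
from h import *
snap('scene','s2.png')
to(.481,.213,.205,81,0)"
```

```text
at [0.4813 0.2132 0.2062] t 30.8
go [-0.0002  0.0008  0.0009] [-0.9485  0.0012 -0.0005]
```

View pics/s2.png

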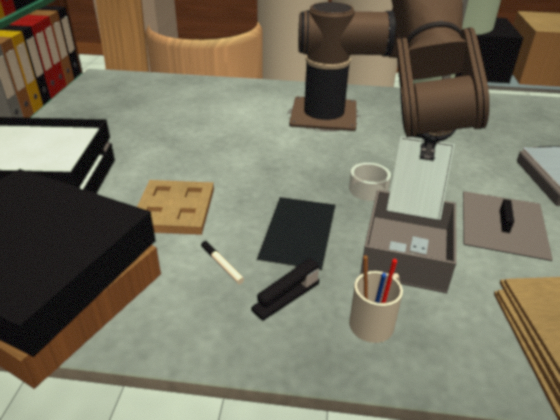

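The pan is empty, the force reads 2.9 N (the scoop alone), and brackets lie in the bin at (398,247) and (420,245). I'm levelling and returning the scoop.

Scaled: -0.949 rad / 3.1416 = -0.3021.

>>> drive_effector:
  segments: {"dx":[0,0,0,0,0,0,0,0],"dy":[0,0,0,0,0,0,0,0],"dz":[0,0,0,0,0,0,0,0],"rx":[-0.0318,-0.0796,-0.1337,-0.191,-0.2451,-0.2865,-0.3021,-0.3021],"ry":[0,0,0,0,0,0,0,0],"rz":[0,0,0,0,0,0,0,0],"jaw":[0,0,0,0,0,0,0,0]}

```text
time: 31.8
eef_pos: [0.4798, 0.2133, 0.2062]
tcp_rot: [0.76, 0.65, -0.001, -0.0]
contact_force: [0.5, -0.3, -3.0]
opening: 0.197
finger_force: 112.8
```

```bash
python3 - <<'E'
from h import *
# mat re-check and TCP target so that the scoop is centred as before
to(.4782,-.0184,.204,88.5)
c=snap('top','top4.png');im=c['pixels'].astype(int)
m=(im.max(2)<60).astype(np.uint8)*255
ks=cv2.findContours(m[140:270,225:310],0,2)[0];k=max(ks,key=cv2.contourArea);b=cv2.boxPoints(cv2.minAreaRect(k))+[225,140]
q=np.array([ray(c,*p,.002)[:2] for p in b]);print('mat',q,q.mean(0))
E
```

```text
at [0.4798 0.2133 0.2062] t 31.8
go [-0.2292  0.0345  0.0025] [-0.0022  0.0014 -0.1303]
mat [[ 0.4602  0.0484]
 [ 0.6766  0.029 ]
 [ 0.6641 -0.0986]
 [ 0.4484 -0.0775]] [ 0.5623 -0.0247]
```

Scaled: -0.229 m / 0.75 = -0.3053, 0.025 m / 0.75 = 0.0333, -0.069 rad / 3.1416 = -0.022.

```bash
python3 to.py .4803 -.0175 .205 85
```

```text
at [0.4805 0.2132 0.2062] t 31.9
go [-0.2279  0.0359  0.0014] [-0.002   0.0014 -0.0696]
```

>>> drive_effector:
  segments: {"dx":[-0.0533,-0.1333,-0.2133,-0.28,-0.3053,-0.3053],"dy":[0.008,0.0213,0.0333,0.0267,0.0227,0.0227],"dz":[0,0,0,0,0,0],"rx":[-0.0006,-0.0006,-0.0006,-0.0006,-0.0006,-0.0006],"ry":[0.0003,0.0003,0.0003,0.0003,0.0003,0.0003],"rz":[-0.0032,-0.0095,-0.0159,-0.022,-0.022,-0.022],"jaw":[0,0,0,0,0,0]}

```text
time: 32.6
eef_pos: [0.4621, -0.0171, 0.2064]
tcp_rot: [0.739, 0.674, 0.0, 0.0]
contact_force: [-0.7, 0.2, -2.5]
opening: 0.195
finger_force: 112.9
```

```bash
python3 to.py .4803 -.0175 .045 85
```

```text
at [ 0.4621 -0.0171  0.2064] t 32.6
go [0.0012 0.018  0.1614] [ 0.0008 -0.0003 -0.0044]
```

Scaled: 0.161 m / 0.75 = 0.2147, 0.018 m / 0.75 = 0.024, -0.004 rad / 3.1416 = -0.0013.

>>> drive_effector:
  segments: {"dx":[0.0013,0.0013,0.0013,0.0013,0.0013,0.0013,0.0013],"dy":[0.024,0.024,0.024,0.024,0.024,0.024,0.024],"dz":[0.04,0.1067,0.16,0.2,0.2147,0.2147,0.2147],"rx":[0,0,0,0,0,0,0],"ry":[0,0,0,0,0,0,0],"rz":[-0.0013,-0.0013,-0.0013,-0.0013,-0.0013,-0.0013,-0.0013],"jaw":[0,0,0,0,0,0,0]}

```text
time: 33.48
eef_pos: [0.4822, -0.0164, 0.0471]
tcp_rot: [0.736, 0.677, 0.002, 0.002]
contact_force: [0.2, 0.6, -3.6]
opening: 0.199
finger_force: 112.7
```

```bash
python3 to.py .4803 -.0175 .034 85
```

```text
at [ 0.4822 -0.0164  0.0471] t 33.5
go [-0.0012 -0.0019  0.0131] [0.0054 0.0007 0.0036]
```

Scaled: 0.012 m / 0.75 = 0.016, 0.011 m / 0.75 = 0.0147, 0.003 rad / 3.1416 = 0.001.

>>> drive_effector:
  segments: {"dx":[0,0,0,0,0],"dy":[0,0,0,0,0],"dz":[0.008,0.012,0.0147,0.016,0.016],"rx":[0.001,0.001,0.001,0.001,0.001],"ry":[0,0,0,0,0],"rz":[0,0,0,0,0],"jaw":[0,0,0,0,0]}

```text
time: 34.1
eef_pos: [0.4807, -0.0163, 0.0347]
tcp_rot: [0.736, 0.677, -0.001, -0.0]
contact_force: [-4.7, 1.7, 6.2]
opening: 0.196
finger_force: 114.3
```

```bash
python3 -c "
from h import *
s=ctrl.get_state();print(s['eef_pos'],s['wrist_torque'],R.from_quat(s['tcp_rot']).as_matrix()[2])"
```

```text
[ 0.4807 -0.0163  0.0347] [ 0.0034  0.678  -0.0742] [-0.0004 -0.0016 -1.    ]
```

Scaled: -0.17 m / 0.75 = -0.2267, -0.12 m / 0.75 = -0.16.

>>> drive_effector:
  segments: {"dx":[0,0,0,0,0,0,0],"dy":[0,0,0,0,0,0,0],"dz":[-0.0013,-0.0013,-0.0013,-0.08,-0.16,-0.2267,-0.2267],"rx":[0,0,0,0,0,0,0],"ry":[0,0,0,0,0,0,0],"rz":[0,0,0,0,0,0,0],"jaw":[0.45,0.45,0.45,0.45,0.45,0.6,0.6]}

```text
time: 34.98
eef_pos: [0.484, -0.017, 0.2091]
tcp_rot: [0.736, 0.677, 0.003, 0.005]
contact_force: [0.5, -0.7, -0.4]
opening: 0.601
finger_force: 0.0
```

```bash
python3 - <<'E'
from h import *
c=snap('top','top5.png');im=c['pixels'].astype(int)
m=((im[...,2]>130)&(im[...,2]-im[...,0]>12)).astype(np.uint8)*255
k=max(cv2.findContours(m[140:270,225:310],0,2)[0],key=cv2.contourArea)
q=np.array([ray(c,*p,.005)[:2] for p in cv2.boxPoints(cv2.minAreaRect(k))+[225,140]]);print('pan',q,q.mean(0))
# lid: brownish region at left
for z0,x0,x1,y0,y1,n in((.014,0,125,180,300,'lid'),(.075,100,225,120,250,'bin')):
    m=((im[...,0]-im[...,2]>10)&(im.max(2)>70)).astype(np.uint8)*255 if n=='lid' else ((im[...,0]-im[...,2]>2)).astype(np.uint8)*255
    k=max(cv2.findContours(m[y0:y1,x0:x1],0,2)[0],key=cv2.contourArea);r=cv2.minAreaRect(k);b=cv2.boxPoints(r)+[x0,y0]
    q=np.array([ray(c,*p,z0)[:2] for p in b]);print(n,r,b,q,q.mean(0))
a=cv2.imread('pics/top5.png'); cv2.imwrite('pics/top5c.png',cv2.resize(a[120:280,30:305],None,fx=2.9,fy=2.9,interpolation=cv2.INTER_CUBIC))
E
```

```text
pan [[ 0.4992  0.0361]
 [ 0.6485  0.0234]
 [ 0.6386 -0.0827]
 [ 0.4898 -0.069 ]] [ 0.569 -0.023]
lid ((81.16216278076172, 50.52702713012695), (83.35028076171875, 113.76409912109375), 9.462322235107422) [[ 30.7027 279.7838]
 [ 49.4054 167.5676]
 [131.6216 181.2703]
 [112.9189 293.4865]] [[0.4066 0.5048]
 [0.657  0.4653]
 [0.6212 0.2788]
 [0.3725 0.321 ]] [0.5143 0.3925]
bin ((62.0, 64.5), (129.0, 124.0), 90.0) [[100. 120.]
 [224. 120.]
 [224. 249.]
 [100. 249.]] [[0.7448 0.3218]
 [0.7376 0.0596]
 [0.4677 0.0639]
 [0.4736 0.3212]] [0.6059 0.1916]
```

View pics/top5c.png

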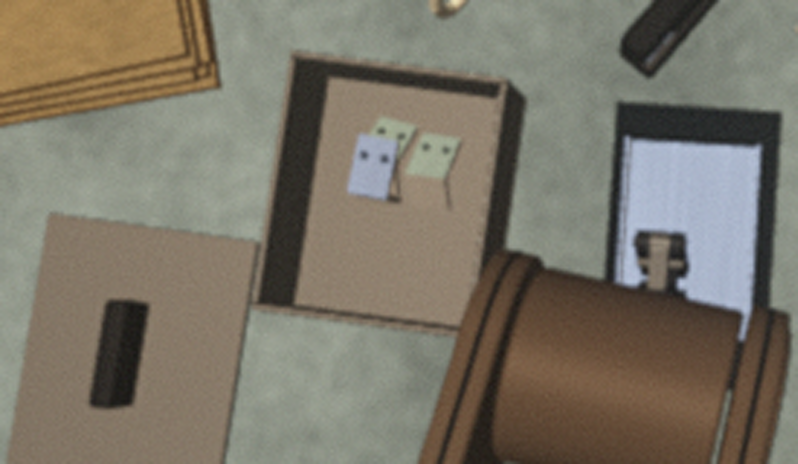

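All three brackets are in the bin, at crop positions (375,165), (393,135) and (435,155), and the scoop lies flat on its mat. The lid's front corners are (50,213) and (258,242). The bin rim's outer corners are (292,52), (508,82) and (255,303).

```bash
python3 - <<'E'
from h import *
c=snap('top')
Q=lambda x,y,z:ray(c,30+(x+.5)/2.9-.5,120+(y+.5)/2.9-.5,z)[:2]
a,b=Q(50,213,.014),Q(258,242,.014); v=b-a; yaw=np.arctan2(v[0],-v[1]); yaw=np.arctan2(v[1],v[0])+np.pi/2
print('lid',np.linalg.norm(v),np.degrees(yaw),(a+b)/2-.098*np.array([np.cos(yaw),np.sin(yaw)]))
q=[Q(*p,.048) for p in((108,300),(136,301),(121,408),(92,405))];print('bar',np.mean(q,0))
p,q,r=Q(292,52,.075),Q(508,82,.075),Q(255,303,.075)
print('bin',(q+r)/2,np.linalg.norm(q-p),np.linalg.norm(p-r),np.degrees(np.arctan2(*(p-r)[::-1])),np.degrees(np.arctan2(*(q-p)[::-1]))+90)
to(.49,.405,.15,-9.2)
E
```

```text
lid 0.1643667566754711 -9.289638708033559 [0.4892 0.4051]
bar [0.4901 0.4007]
bin [0.6017 0.1927] 0.15886886278683307 0.1832983265097662 -8.495492998189393 -9.463757766013401
at [ 0.4808 -0.0163  0.2036] t 35.1
go [ 0.4206 -0.0262  0.0534] [0.0005 0.0003 1.6474]
```

Scaled: 0.42 m / 0.75 = 0.56, 0.05 m / 0.75 = 0.0667, 1.647 rad / 3.1416 = 0.5243.

>>> drive_effector:
  segments: {"dx":[0.56,0.56,0.56,0.56,0.56,0.56,0.56,0.56,0.56,0.56],"dy":[-0.0347,-0.0347,-0.0347,-0.0347,-0.0347,-0.0347,-0.0347,-0.0347,-0.0347,-0.0347],"dz":[0,0,0,0,0,0,0,0.0667,0.0667,0.0667],"rx":[0,0,0,0,0,0,0,0,0,0],"ry":[0,0,0,0,0,0,0,0,0,0],"rz":[0.5243,0.5243,0.5243,0.5243,0.5243,0.5243,0.5243,0.5243,0.5243,0.5243],"jaw":[0.6,0.6,0.6,0.6,0.6,0.6,0.6,0.6,0.6,0.6]}

```text
time: 36.33
eef_pos: [0.4878, 0.4038, 0.1483]
tcp_rot: [0.997, -0.081, -0.004, 0.003]
contact_force: [0.4, 1.0, 0.6]
opening: 0.604
finger_force: 0.0
```

>>> drive_effector:
  segments: {"dx":[0,0],"dy":[0,0],"dz":[0,0],"rx":[0,0],"ry":[0,0],"rz":[0,0],"jaw":[0.6,0.6]}

```text
time: 36.58
eef_pos: [0.4896, 0.4039, 0.1519]
tcp_rot: [0.997, -0.08, -0.001, 0.001]
contact_force: [0.4, -0.2, 0.8]
opening: 0.599
finger_force: 0.0
```

```bash
python3 to.py .49 .404 .025 -9.2
```

```text
at [0.4896 0.4039 0.1519] t 36.6
go [ 0.0007 -0.0004  0.1269] [0.0019 0.0024 0.0014]
```

Scaled: 0.125 m / 0.75 = 0.1667, 0.1 m / 0.75 = 0.1333, 0.002 rad / 3.1416 = 0.0006.

>>> drive_effector:
  segments: {"dx":[0,0,0,0,0,0,0,0,0],"dy":[0,0,0,0,0,0,0,0,0],"dz":[0.0667,0.1333,0.1667,0.1667,0.1667,0.1667,0.1667,0.1667,0.1667],"rx":[0,0,0,0,0,0,0,0,0],"ry":[0.0006,0.0006,0.0006,0.0006,0.0006,0.0006,0.0006,0.0006,0.0006],"rz":[0.0003,0.0003,0.0003,0.0003,0.0003,0.0003,0.0003,0.0003,0.0003],"jaw":[0.6,0.6,0.6,0.6,0,0,0,0,0]}
  grip_n: 80

```text
time: 37.7
eef_pos: [0.4916, 0.4053, 0.031]
tcp_rot: [0.997, -0.08, 0.002, -0.001]
contact_force: [0.2, -0.0, 6.3]
opening: 0.186
finger_force: 80.8
```

>>> drive_effector:
  segments: {"dx":[0,0,0,0,0,0],"dy":[0,0,0,0,0,0],"dz":[-0.04,-0.1067,-0.1733,-0.2267,-0.2267,-0.2267],"rx":[0,0,0,0,0,0],"ry":[0,0,0,0,0,0],"rz":[0,0,0,0,0,0],"jaw":[0,0,0,0,0,0]}

```text
time: 38.45
eef_pos: [0.4887, 0.4037, 0.196]
tcp_rot: [0.997, -0.081, -0.001, 0.001]
contact_force: [-0.4, 0.1, -3.6]
opening: 0.188
finger_force: 79.6
```

```bash
python3 to.py .601 .1955 .19 -9.2
```

```text
at [0.4887 0.4037 0.196 ] t 38.5
go [0.1443 0.1875 0.0064] [ 0.0028  0.0014 -0.0006]
```

Scaled: 0.188 m / 0.75 = 0.2507, 0.144 m / 0.75 = 0.192, 0.002 rad / 3.1416 = 0.0006.

>>> drive_effector:
  segments: {"dx":[0.192,0.192,0.192,0.192,0.192,0.192,0.192,0.192,0.192],"dy":[0.2507,0.2507,0.2507,0.2507,0.2507,0.2507,0.2507,0.2507,0.2507],"dz":[0.008,0.008,0.008,0.008,0.008,0.08,0.0933,0.0933,0.0933],"rx":[0.0006,0.0006,0.0006,0.0006,0.0006,0.0006,0.0006,0.0006,0.0006],"ry":[0.0003,0.0003,0.0003,0.0003,0.0003,0.0003,0.0003,0.0003,0.0003],"rz":[0,0,0,0,0,0,0,0,0],"jaw":[0,0,0,0,0,0,0,0,0]}

```text
time: 39.58
eef_pos: [0.6028, 0.1965, 0.1305]
tcp_rot: [0.997, -0.08, 0.003, -0.001]
contact_force: [-0.7, -0.7, -2.4]
opening: 0.19
finger_force: 79.6
```

```bash
python3 to.py .601 .1955 .096 -9.2;  python3 - <<'E'
from h import *
c=snap('top','top6.png')
a=cv2.imread('pics/top6.png'); cv2.imwrite('pics/top6c.png',cv2.resize(a[115:255,90:230],None,fx=4,fy=4,interpolation=cv2.INTER_CUBIC))
E
```

```text
at [0.6028 0.1965 0.1305] t 39.6
go [-0.0018  0.0014  0.0345] [-0.0026 -0.0052  0.0003]
```

Scaled: 0.034 m / 0.75 = 0.0453, 0.033 m / 0.75 = 0.044, -0.003 rad / 3.1416 = -0.001.

>>> drive_effector:
  segments: {"dx":[-0.0013,-0.0013,-0.0013,-0.0013,-0.0013,-0.0013,-0.0013],"dy":[0.0013,0.0013,0.0013,0.0013,0.0013,0.0013,0.0013],"dz":[0.016,0.0267,0.0347,0.04,0.044,0.0453,0.0453],"rx":[0,0,0,0,0,0,0],"ry":[-0.001,-0.001,-0.001,-0.001,-0.001,-0.001,-0.001],"rz":[0,0,0,0,0,0,0],"jaw":[0,0,0,0,0,0,0]}

```text
time: 40.5
eef_pos: [0.6007, 0.1949, 0.098]
tcp_rot: [0.997, -0.08, -0.001, -0.0]
contact_force: [-8.5, -2.2, 11.2]
opening: 0.194
finger_force: 81.5
```

```bash
python3 to.py .601 .1955 .096 -9.2
```

```text
at [0.6007 0.1949 0.098 ] t 40.5
go [ 0.0002 -0.0006  0.002 ] [-0.0006  0.002  -0.0002]
```

Scaled: 0.3 m / 0.75 = 0.4, 0.25 m / 0.75 = 0.3333.

>>> drive_effector:
  segments: {"dx":[0,0,0,0,0,-0.0667,-0.1333,-0.1333,-0.1333,-0.1333],"dy":[0,0,0,0,0,0.08,0.2133,0.3333,0.4,0.4],"dz":[0,0,0,-0.0667,-0.1467,-0.2,-0.2,-0.2,-0.2,-0.2],"rx":[0,0,0,0,0,0,0,0,0,0],"ry":[0,0,0,0,0,0,0,0,0,0],"rz":[0,0,0,0,0,0,0,0,0,0],"jaw":[0.6,0.6,0.6,0.6,0.6,0.6,0.6,0.6,0.6,0.6]}

```text
time: 41.75
eef_pos: [0.4587, -0.0695, 0.2441]
tcp_rot: [0.997, -0.08, 0.0, -0.001]
contact_force: [0.5, -0.4, 0.8]
opening: 0.599
finger_force: 0.0
```

```bash
python3 - <<'E'
from h import *
c=snap('top','top7.png')
a=cv2.imread('pics/top7.png').astype(int);b=cv2.imread('pics/top0.png').astype(int)
d=np.abs(a-b).max(2)>30
for n,(x,y,w,h) in dict(bin=(105,125,110,120),tape=(175,262,50,50),stapler=(240,88,56,60),marker=(300,120,54,52)).items(): print(n,d[y:y+h,x:x+w].sum())
for im in(b,a):
    # lid mask: not greenish bench (red above blue), inside bin window
    g=cv2.GaussianBlur(im.astype(np.uint8),(3,3),0).astype(int)
    m=((g[...,2]-g[...,0]>10)&(g.max(2)>80)).astype(np.uint8)*255
    m[:125]=0;m[245:]=0;m[:,:108]=0;m[:,215:]=0
    k=max(cv2.findContours(m,0,2)[0],key=cv2.contourArea);r=cv2.minAreaRect(k)
    q=np.array([ray(c,*p,.081)[:2] for p in cv2.boxPoints(r)]);print(r,q.mean(0))
print(ctrl.get_state()['eef_pos'])
E
```

```text
bin 36
tape 62
stapler 0
marker 0
((159.22796630859375, 186.13853454589844), (80.71224975585938, 96.98487854003906), 9.039482116699219) [0.6013 0.1954]
((159.03350830078125, 186.9274444580078), (80.84989166259766, 96.81346130371094), 8.841814994812012) [0.5997 0.1958]
[ 0.4572 -0.0758  0.2442]
```

Scaled: 0.35 m / 0.75 = 0.4667.

>>> drive_effector:
  segments: {"dx":[0,0,0,0,0,0,0],"dy":[0.4667,0.4667,0.4667,0.4667,0.4667,0.4667,0.4667],"dz":[0,0,0,0,0,0,0],"rx":[0,0,0,0,0,0,0],"ry":[0,0,0,0,0,0,0],"rz":[0,0,0,0,0,0,0],"jaw":[0.6,0.6,0.6,0.6,0.6,0.6,0.6]}

```text
time: 42.68
eef_pos: [0.4025, -0.4157, 0.2426]
tcp_rot: [0.997, -0.082, -0.0, -0.001]
contact_force: [1.1, -0.0, 0.1]
opening: 0.598
finger_force: 0.0
```

```bash
python3 - <<'E'
from h import *
c=snap('top','top8.png')
a=cv2.imread('pics/top8.png').astype(int);b=cv2.imread('pics/top0.png').astype(int)
d=np.abs(a-b).max(2)>30
for n,(x,y,w,h) in dict(bin=(105,125,110,120),tape=(175,262,50,50),stapler=(240,88,56,60),marker=(300,120,54,52)).items(): print(n,d[y:y+h,x:x+w].sum())
im=a[...,::-1]
m=((im[...,2]>130)&(im[...,2]-im[...,0]>12)).astype(np.uint8)*255
k=max(cv2.findContours(m[140:270,225:310],0,2)[0],key=cv2.contourArea)
q=np.array([ray(c,*p,.005)[:2] for p in cv2.boxPoints(cv2.minAreaRect(k))+[225,140]]);print('pan',q,q.mean(0))
E
```

```text
bin 25
tape 0
stapler 0
marker 0
pan [[ 0.497   0.0357]
 [ 0.6485  0.0237]
 [ 0.6393 -0.082 ]
 [ 0.4882 -0.0691]] [ 0.5683 -0.0229]
```

The tape, stapler and marker match the first picture, the lid is seated and the scoop lies on its mat, so I'm handing in.

```bash
python3 -c "
from plant import ctrl
print(ctrl.sign_off())"
```

```text
the job is handed in; nothing more can be done
None
```

I handed the job in at about 43 s: all three brackets are in the bin, the lid is seated within about 2 mm of where it started, the scoop lies flat on its mat, and the tape, stapler and marker did not move; no verdict was returned.

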